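# Cradle and chock a rocker shaft

## Task

Take the long hollow steel shaft from the wooden rest and lay it gently into the V-cradle, evenly across both V supports, and let go. Then put the roof-shaped wooden chock flat on the cradle's base plate on the open, gently sloping side of the Vs, midway between the two supports and lengthwise beside the shaft, and slide it up against the shaft so that the shaft cannot roll out.

Things in the scene. Friction and masses are not known exactly. Their poses are not given: they have to be found in the camera images.
- shaft: Long bright steel shaft with bored ends, 30 mm diameter, 240 mm long, 0.4-0.65 kg. Origin mid-axis; x along it, y and z roll. Starts in one lane of a light wooden rest, axis 41 mm above the table, 31 above the rest's board; two 20 mm cross bars 50 mm either side of the rest's middle carry it, free between them. A 140 mm shaft of like diameter lies parallel 80 mm away: not wanted.
- cradle: Fixed V-cradle: grey plate 220 (x) by 135 mm (y from -40 to +95), top 12 mm above the table; two dark steel V supports, 22 mm wide, at x = -88 and +88. Origin on the table under a seated shaft's axis, x along it, z up. The Vs are steep on the -y side (top 57 mm above the table), gentle and open on +y (to y = 45, 43 mm high).
- seat (a point): Where the middle of the shaft's axis lies when it rests in both Vs: 42 mm above the table, 30 mm above the cradle's plate, straight over the cradle's origin. Axes as the cradle's: x along the shaft, y to the open side, z up.
- chock: Roof-shaped brown wooden block 56 mm long (x), 34 high, 50 wide (y) at the foot, 24 at the flat top; upright parallel ends, gripped there. 60 g. Origin: centre of underside, z up. Starts flat on the table. On the plate it touches the seated shaft at y = 30 mm of the cradle; its foot goes under the shaft, so set it down at y = 45-55 and slide it in. A 70x36x22 mm block near it is not it.
There are look-alikes about, which are no part of the job. Leave any pink or red look-alike of the chock alone.

How it is judged:
By the outcome, as a careful person would: the job done as asked, in the order asked, and still so for the second after the job is handed in, with the robot touching nothing.
It also fails if it takes over 64 s, if anything falls off the work surface, if the arm or the gripper's body presses on something with over 40 N, if the wrist force passes 120 N, or if a joint passes its speed limit or range.

## Robot

A 7-joint arm with a two-finger parallel gripper is mounted at the origin on the work surface. World frame = base frame: x ahead of the robot, y to its left, z up, the work surface at z = 0. Lengths are in m, angles in rad, forces in N, time in s.
With the tool pointing down it reaches from about 0.425 to 0.925 m from the base axis. Payload 6.8 kg.
Tool frame: the origin (TCP) lies on the centre line of the jaws, within the pads' length; the fingertips stand 14 mm ahead of it and the grasp point (between the pads) lies 5 mm behind it (r.tips_ahead is the distance from the TCP to the fingertips, in m); z points along the fingers, y is the line along which they close (so a half turn about z gives the same grasp; the last joint's range is limited). The gripper opens to 85 mm and grips with 20 to 120 N. Pads are 22 mm wide; open, the fingers measure 114 mm over their backs; the gripper's body (76 mm by 85 mm) begins 54 mm behind the grasp point. The pads swing forward as they close: fully open they stand 13 mm farther back than shut.
Start: joints at [-1.36, 0.477, 0.022, 1.555, -0.011, 1.109, -0.083], TCP at [0.212, 0.641, 0.245] pointing down, gripper open.
Joint ranges: [-2.96, 2.96], [-0.34, 2.1], [-1.41, 1.46], [0.24, 2.44], [-1.37, 4.51], [0.17, 1.92], [-2.96, 2.96]. Speed limits (rad/s): [2.39, 2.39, 3.14, 3.14, 3.14, 3.14, 3.14].

## Interface

Orientations are given as a rotation vector (axis times angle).
In Python, from bench import r, eyes gives the robot as it stands.
- The arm moves only by the tool step_arm, never from a script. Its argument "rows" is a list of rows, each a list of 6 numbers: the shift along the world's x, y, z in units of 60 cm (1.0 is 60 cm), then the turn, a rotation vector about the world's x, y, z in units of pi rad (1.0 is pi rad). In form: [[x, y, z, rx, ry, rz], ...]. A call has 1 to 5 rows; each row is the pose to reach, as a shift and turn from the pose commanded when the call began, turning the shorter way round; what a row does not reach only later rows make up. A row lasts 1/12 s, in which the tool goes at most 41.7 mm and 7.16 degrees, less where a joint would pass 70% of its speed; a pose out of reach is approached as far as the arm can. A call with a number of a shift or a turn outside -1 to 1 is refused whole. A call with a gripper value outside its range is refused whole. "jaw" is the closure, from 0 (fully open) to 1 (shut), set as the call begins (left out, the last holds). The fingers move at their own pace and stop on an object; "squeeze" is the grip in N (left out, the last holds). Time passes only in rows, so rows that repeat a pose let the fingers close. It gives the time, the measured TCP pose, the force, the opening and the grip force at its end, in the units of the state.
- r.get_obs(): the state, without advancing time (a new reading comes with each control period).
- eyes.grab_frame(name): name is "scene" or "top"; returns the picture (400x640x3 uint8, red, green, blue); there is no depth.
- eyes.camera_info(name): a dict with "mtx" (3x3 intrinsics, pixels), "k1" (the pictures are not rectified: a ray, as slopes to the right and down, at radius r is drawn at 1 + k1 r^2 times it, then the intrinsics apply), "extrinsics" (4x4, takes a point from camera to world coordinates). Camera axes: x right, y down, z forward; pixel columns grow to the right and rows downward; lengths in m; the calibration is good to about 2 mm. A picture is of the moment at which its call begins. camera_info takes no time and is no camera call.
- r.hand_in(): hands the job in; it is judged then, once.
The state is a dict: "clock": time; "joints": joint angles; "qvel": joint speeds; "tau": joint torques, N m; "tcp_pos": TCP position; "orientation": TCP orientation; "contact_force": force on the tool from outside, world axes, zero at the start; "moment": the same for the moment, N m; "grip_width": finger opening in m; "gripper_force": force on a finger pad.
Only numpy, scipy, OpenCV 4.12 (cv2) and the standard library are available. Lean on these libraries where they do the work, as an engineer would, in place of code of your own. Each camera call takes 0.05 s, during which the arm holds its last target. There are 200 camera calls.

## Working session

There is one attempt and no reset: what is moved stays moved. The work goes in short steps, Python scripts to look and compute and a tool call to move; the robot and the scene stay as the last step left them, time stands still between calls to the robot, and variables do not carry over. Pictures are saved under pics/ and viewed, at most 10 in all, crops included, and the job is handed in when it is done.

Besides the shell and the picture viewer there is one more tool, called after "Call:" as name(argument=value, ...), one argument or row to a line, values as JSON. step_arm: Moves the arm, as the interface text tells. Shifts and turns lie within -1 to 1; 1 stands for 60 cm of shift or pi rad of turn. Its arguments: {"type":"object","properties":{"rows":{"type":"array"},"jaw":{"type":"number"},"squeeze":{"type":"number"}},"required":["rows"]}

```bash
ls; mkdir -p pics
python3 - <<'E'
from bench import r, eyes
import cv2
o=r.get_obs(); print(o)
for n in("scene","top"):
    cv2.imwrite(f"pics/{n}0.png",cv2.cvtColor(eyes.grab_frame(n),cv2.COLOR_RGB2BGR)); print(n,eyes.camera_info(n))
E
```

```text
pics
{'clock': 0.0, 'joints': array([-1.36009404,  0.47780287,  0.02234685,  1.55644439, -0.01151089,
        1.10930352, -0.08312045]), 'qvel': array([-4.41220850e-04, -2.12283631e-04, -6.28514877e-04,  6.92872683e-04,
       -9.34688583e-05, -1.91504233e-04, -6.43247016e-05]), 'tau': array([ 4.26642337e-04, -5.96437204e+01,  1.60788216e+00, -2.81207532e+01,
        1.22758158e-02,  9.04880231e-03,  9.07703651e-06]), 'tcp_pos': array([0.21140126, 0.64044681, 0.24432696]), 'orientation': array([-4.98645071e-01, -3.10160183e+00,  2.86306866e-03]), 'contact_force': array([ 0.21001228,  0.29917867, -0.66095393]), 'moment': array([-0.00448001,  0.00670435,  0.01466788]), 'gripper_force': 0.0, 'grip_width': 0.08539603108784125}
scene {'mtx': array([[391.23584076,   0.        , 318.33251218],
       [  0.        , 391.23584076, 193.68106542],
       [  0.        ,   0.        ,   1.        ]]), 'k1': -0.0023229517042113114, 'extrinsics': array([[-0.82172064,  0.37566464, -0.42854553,  0.85666772],
       [ 0.56988325,  0.54545709, -0.61458087,  0.50574929],
       [ 0.0028769 , -0.74923471, -0.66229833,  0.61023627],
       [ 0.        ,  0.        ,  0.        ,  1.        ]])}
top {'mtx': array([[455.2256044 ,   0.        , 315.39595108],
       [  0.        , 455.2256044 , 196.54622838],
       [  0.        ,   0.        ,   1.        ]]), 'k1': 0.013572187135745026, 'extrinsics': array([[ 0.02699829, -0.98169181,  0.18855314,  0.34534628],
       [-0.9992363 , -0.03183309, -0.02266   ,  0.00583404],
       [ 0.02824737, -0.18779736, -0.98180153,  0.91716072],
       [ 0.        ,  0.        ,  0.        ,  1.        ]])}
```

View pics/scene0.png

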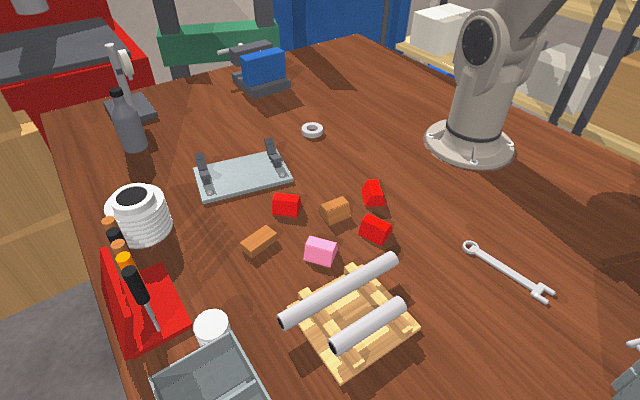

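View pics/top0.png

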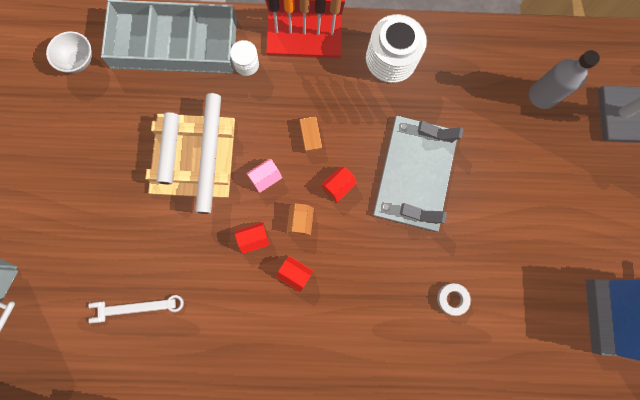

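The top picture shows the long shaft from about (212,97) to (204,210). The brown chock is near (302,219), with the plain block at (311,133). The cradle is around (417,172), with its Vs at (430,130) and (415,212) and its open side to the image left. I'll zoom in on these.

```bash
cat > h.py <<'E'
import numpy as np, cv2
from bench import r, eyes
def grab(n): return cv2.cvtColor(eyes.grab_frame(n),cv2.COLOR_RGB2BGR)
def crop(im,u0,v0,w,h,s,name):
    c=cv2.resize(im[v0:v0+h,u0:u0+w],None,fx=s,fy=s,interpolation=cv2.INTER_CUBIC)
    for u in range(u0,u0+w):
        if u%10==0:
            cv2.line(c,(int((u-u0+.5)*s),0),(int((u-u0+.5)*s),6),(0,255,255),1)
            if u%20==0: cv2.putText(c,str(u),(int((u-u0+.5)*s)-10,16),0,.35,(0,255,255),1)
    for v in range(v0,v0+h):
        if v%10==0:
            cv2.line(c,(0,int((v-v0+.5)*s)),(6,int((v-v0+.5)*s)),(0,255,255),1)
            if v%20==0: cv2.putText(c,str(v),(8,int((v-v0+.5)*s)+4),0,.35,(0,255,255),1)
    cv2.imwrite(name,c)
def dist(n):
    i=eyes.camera_info(n); return i["mtx"],np.array([i["k1"],0,0,0,0]),i["extrinsics"]
def px2w(n,uv,z):
    K,d,T=dist(n); uv=np.array(uv,float).reshape(-1,1,2)
    p=cv2.undistortPoints(uv,K,d).reshape(-1,2)
    D=np.c_[p,np.ones(len(p))]@T[:3,:3].T; o=T[:3,3]
    return o+D*((np.asarray(z,float)-o[2])/D[:,2])[:,None] 
def w2px(n,P):
    K,d,T=dist(n); M=np.linalg.inv(T)
    return cv2.projectPoints(np.array(P,float).reshape(-1,3),cv2.Rodrigues(M[:3,:3])[0],M[:3,3],K,d)[0].reshape(-1,2)
E
python3 - <<'E'
from h import *
im=cv2.imread("pics/top0.png")
crop(im,140,85,200,150,4,"pics/a.png"); crop(im,360,105,120,135,4.4,"pics/b.png")
E
```

```text
(no output)
```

View pics/a.png

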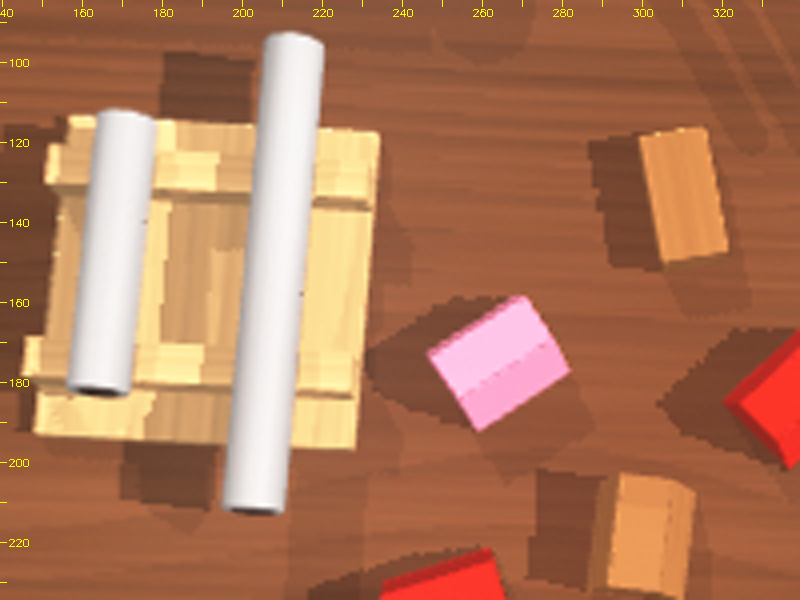

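View pics/b.png

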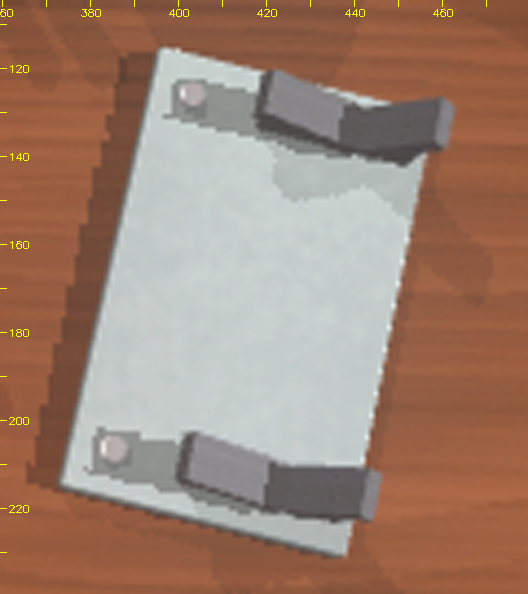

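Run:
```python
from h import *
from scipy.optimize import least_squares
def fit(n,L,uv,x0):
    L=np.array(L,float);uv=np.array(uv,float)
    def W(p):
        c,s=np.cos(p[2]),np.sin(p[2]); return np.c_[p[0]+c*L[:,0]-s*L[:,1],p[1]+s*L[:,0]+c*L[:,1],L[:,2]]
    f=lambda p:(w2px(n,W(p))-uv).ravel()
    q=least_squares(f,x0,loss="soft_l1"); print(np.round(q.x,4),"deg",np.degrees(q.x[2]).round(1),"res",np.round(q.fun,1)); return q.x
e=px2w("top",[[212.8,95.3],[203,211]],[.041,.041]);d=e[0]-e[1]
print("shaft",e,np.linalg.norm(d),e.mean(0),np.degrees(np.arctan2(d[1],d[0])))
print("cradle");fit("top",[[.11,.095,.012],[-.11,.095,.012],[-.11,-.04,.012],[.099,.045,.043],[.077,.045,.043],[-.077,.045,.043],[-.099,.045,.043]],
 [[395.9,115.2],[373.1,214.7],[437.9,230.6],[421.3,120.4],[418.1,127.9],[403.1,202.7],[400.4,210.9]],[.4,-.2,-.2])
print("chock");fit("top",[[.028,.012,.034],[.028,-.012,.034],[-.028,.012,.034],[-.028,-.012,.034],[.028,-.025,0],[-.028,-.025,0],[.028,.025,0],[-.028,.025,0]],
 [[294.5,202.8],[306.5,204.2],[291.5,230.8],[304.5,232.6],[313.2,207],[310.8,234.5],[289.8,203.2],[287,231]],[.35,.03,-.1])
a=px2w("scene",[[395,257.5],[283,321]],[.041,.041]);print("shaft scene",a,np.linalg.norm(a[0]-a[1]))
im=cv2.imread("pics/top0.png");crop(im,270,190,60,60,9,"pics/c.png")
```

```text
shaft [[0.71611993 0.19959694 0.041     ]
 [0.47812711 0.20210921 0.041     ]] 0.2380060879035549 [0.59712352 0.20085308 0.041     ] -0.604796399624345
cradle
[ 0.5731 -0.2476 -0.2172] deg -12.4 res [-0.7 -0.9 -0.7 -0.3 -0.1  0.2 -0.2 -0.8  0.9  1.7  0.2 -0.5  0.6  2. ]
chock
[ 0.4731  0.0151 -0.0735] deg -4.2 res [ 0.6 -0.4  0.7 -0.5  0.5 -0.2 -0.2 -0.7  0.2  0.2 -0.2 -0.1 -0.8  1.5
 -1.1  0.9]
shaft scene [[0.47306582 0.20521906 0.041     ]
 [0.71095427 0.19897286 0.041     ]] 0.23797044339178738
```

View pics/c.png

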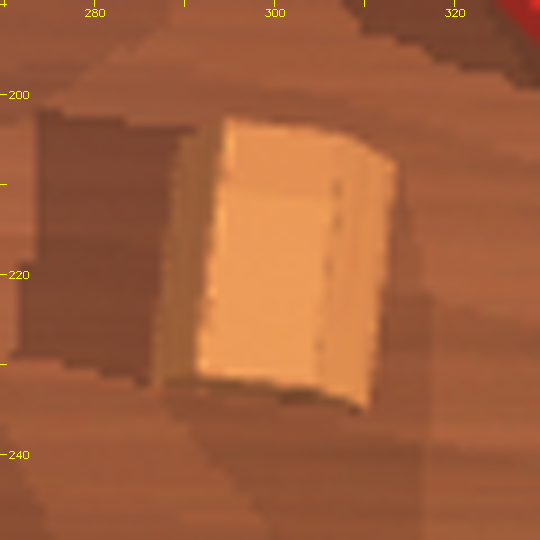

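The zoomed chock agrees with the fit: top face (294.5,202.6)–(305,232.5), right foot edge at u≈312. Estimated poses:

| Object | x (m) | y (m) | Yaw |
|---|---|---|---|
| Shaft | 0.595 | 0.2015 | −1° |
| Cradle | 0.573 | −0.248 | −12.4° |
| Chock | 0.473 | 0.015 | −4.2° |

The shaft measures 238 mm long, against a true 240 mm. Next I move above the shaft.

Call:
step_arm(
  rows=[
    [0.032,-0.0366,-0.006,0,0,0.005],
    [0.064,-0.0732,-0.012,0,0,0.01],
    [0.096,-0.1098,-0.018,0,0,0.015],
    [0.128,-0.1464,-0.025,0,0,0.02],
    [0.16,-0.183,-0.031,0,0,0.024],
  ],
  jaw=0.3,
  squeeze=50,
)

```text
clock: 0.52
tcp_pos: [0.3081, 0.5297, 0.226]
orientation: [-0.38, -3.118, 0.001]
contact_force: [0.5, -0.1, -0.0]
grip_width: 0.0599
gripper_force: 0.0
```

Call:
step_arm(
  rows=[
    [0.032,-0.0366,-0.006,0,0,0.005],
    [0.064,-0.0732,-0.012,0,0,0.01],
    [0.096,-0.1098,-0.018,0,0,0.015],
    [0.128,-0.1464,-0.025,0,0,0.02],
    [0.16,-0.183,-0.031,0,0,0.024],
  ],
)

```text
clock: 0.93
tcp_pos: [0.4041, 0.42, 0.2076]
orientation: [-0.262, -3.13, 0.001]
contact_force: [-0.8, -0.1, -1.0]
grip_width: 0.0601
gripper_force: 0.0
```

Call:
step_arm(
  rows=[
    [0.032,-0.0366,-0.006,0,0,0.005],
    [0.064,-0.0732,-0.012,0,0,0.01],
    [0.096,-0.1098,-0.018,0,0,0.015],
    [0.128,-0.1464,-0.025,0,0,0.02],
    [0.16,-0.183,-0.031,0,0,0.024],
  ],
)

```text
clock: 1.35
tcp_pos: [0.5001, 0.3102, 0.189]
orientation: [-0.144, -3.138, 0.001]
contact_force: [0.5, 0.3, 0.4]
grip_width: 0.06
gripper_force: 0.0
```

Call:
step_arm(
  rows=[
    [0.032,-0.0366,-0.006,0,0,0.005],
    [0.064,-0.0732,-0.012,0,0,0.01],
    [0.096,-0.1098,-0.018,0,0,0.015],
    [0.128,-0.1464,-0.025,0,0,0.02],
    [0.16,-0.183,-0.031,0,0,0.024],
  ],
)

```text
clock: 1.77
tcp_pos: [0.596, 0.2005, 0.1703]
orientation: [-0.026, -3.141, 0.0]
contact_force: [0.5, 0.1, -0.9]
grip_width: 0.0594
gripper_force: 0.0
```

Call:
step_arm(
  rows=[
    [0,0.0005,-0.035,0,0,0],
    [0,0.001,-0.07,0,0,0],
    [0,0.0015,-0.105,0,0,0],
    [0,0.0015,-0.14,0,0,0],
    [0,0.0015,-0.167,0,0,0],
  ],
)

```text
clock: 2.18
tcp_pos: [0.5946, 0.2023, 0.0686]
orientation: [-0.027, -3.139, 0.001]
contact_force: [0.4, -0.6, -0.4]
grip_width: 0.0597
gripper_force: 0.0
```

Call:
step_arm(
  rows=[
    [0,0,-0.012,0,0,0],
    [0,0,-0.024,0,0,0],
    [0,0,-0.036,0,0,0],
    [0,0,-0.048,0,0,0],
    [0,0,-0.055,0,0,0],
  ],
)

```text
clock: 2.6
tcp_pos: [0.5957, 0.2028, 0.0374]
orientation: [0.027, 3.141, 0.0]
contact_force: [-0.3, -0.2, 0.3]
grip_width: 0.0599
gripper_force: 0.0
```

Run:
```python
from h import *
print(r.get_obs()["tcp_pos"],r.get_obs()["contact_force"])
im=grab("scene");crop(im,250,180,190,190,3.1,"pics/d.png")
```

```text
[0.59568691 0.20275093 0.03740941] [-0.34908654 -0.2454046   0.25072768]
```

View pics/d.png

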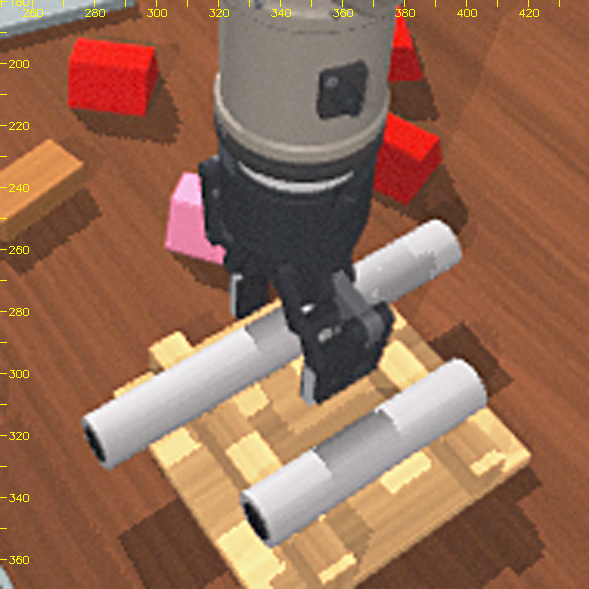

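The fingers straddle the long shaft near its middle, clear of the bars and of the short shaft. Its ends show at about (284,322) and (394,257). I close and lift.

Call:
step_arm(
  rows=[
    [0,0,0,0,0,0],
    [0,0,0,0,0,0],
    [0,0,0,0,0,0],
    [0,0,0,0,0,0],
    [0,0,0,0,0,0],
  ],
  jaw=1,
  squeeze=60,
)

```text
clock: 3.07
tcp_pos: [0.5961, 0.2026, 0.0385]
orientation: [0.027, 3.14, 0.0]
contact_force: [-0.8, -1.4, 4.7]
grip_width: 0.028
gripper_force: 59.3
```

Call:
step_arm(
  rows=[
    [0,0,0.01,0,0,0],
    [0,0,0.03,0,0,0],
    [0,0,0.055,0,0,0],
    [0,0,0.08,0,0,0],
    [0,0,0.1,0,0,0],
  ],
)

```text
clock: 3.48
tcp_pos: [0.5954, 0.2029, 0.099]
orientation: [-0.027, -3.141, -0.0]
contact_force: [0.8, 0.0, -4.9]
grip_width: 0.0285
gripper_force: 59.7
```

Call:
step_arm(
  rows=[
    [-0.0025,-0.03,0.03,0,0,-0.004],
    [-0.005,-0.08,0.06,0,0,-0.008],
    [-0.0075,-0.135,0.08,0,0,-0.012],
    [-0.01,-0.19,0.09,0,0,-0.016],
    [-0.0125,-0.25,0.1,0,0,-0.021],
  ],
)

```text
clock: 3.9
tcp_pos: [0.5878, 0.0523, 0.159]
orientation: [0.129, 3.138, 0.002]
contact_force: [1.0, 0.1, -5.5]
grip_width: 0.0283
gripper_force: 59.9
```

Call:
step_arm(
  rows=[
    [-0.0025,-0.05,0,0,0,-0.004],
    [-0.005,-0.1,0,0,0,-0.008],
    [-0.0075,-0.15,0,0,0,-0.012],
    [-0.01,-0.2,0,0,0,-0.016],
    [-0.0125,-0.25,0,0,0,-0.021],
  ],
)

```text
clock: 4.32
tcp_pos: [0.5799, -0.0985, 0.1581]
orientation: [-0.235, -3.132, -0.001]
contact_force: [0.7, -0.5, -5.9]
grip_width: 0.0284
gripper_force: 60.0
```

Call:
step_arm(
  rows=[
    [-0.0025,-0.055,0,0,0,-0.004],
    [-0.005,-0.11,0,0,0,-0.008],
    [-0.0075,-0.165,0,0,0,-0.012],
    [-0.01,-0.215,0,0,0,-0.017],
    [-0.0125,-0.249,0,0,0,-0.021],
  ],
)

```text
clock: 4.73
tcp_pos: [0.5718, -0.2505, 0.1582]
orientation: [-0.343, -3.123, 0.002]
contact_force: [0.3, -1.2, -5.0]
grip_width: 0.0287
gripper_force: 60.1
```

Call:
step_arm(
  rows=[
    [0,0,-0.02,0,0,0],
    [0,0,-0.05,0,0,0],
    [0,0,-0.08,0,0,0],
    [0,0,-0.1,0,0,0],
    [0,0,-0.1,0,0,0],
  ],
)

```text
clock: 5.15
tcp_pos: [0.571, -0.2452, 0.0949]
orientation: [-0.336, -3.118, -0.002]
contact_force: [-0.1, 0.5, -6.2]
grip_width: 0.0285
gripper_force: 60.0
```

Run:
```python
from h import *
o=r.get_obs();print(o["tcp_pos"],o["orientation"],o["contact_force"],o["moment"])
a=grab("top");b=grab("scene")
crop(a,350,90,130,170,3.5,"pics/e1.png");crop(b,170,90,170,120,3,"pics/e2.png")
A=cv2.imread("pics/e1.png");B=cv2.imread("pics/e2.png")
A=cv2.resize(A,None,fx=.75,fy=.75) if 0 else A
C=np.zeros((600,800,3),np.uint8);A=A[:595];C[:A.shape[0],:A.shape[1]]=A
B=cv2.resize(B,(345,244));C[:244,455:800]=B;cv2.imwrite("pics/e.png",C)
```

```text
[ 0.57103886 -0.24524208  0.09493083] [-3.35567630e-01 -3.11815707e+00 -2.46842017e-03] [-0.10227094  0.47886484 -6.21429125] [0.05806157 0.04082535 0.0109116 ]
```

View pics/e.png

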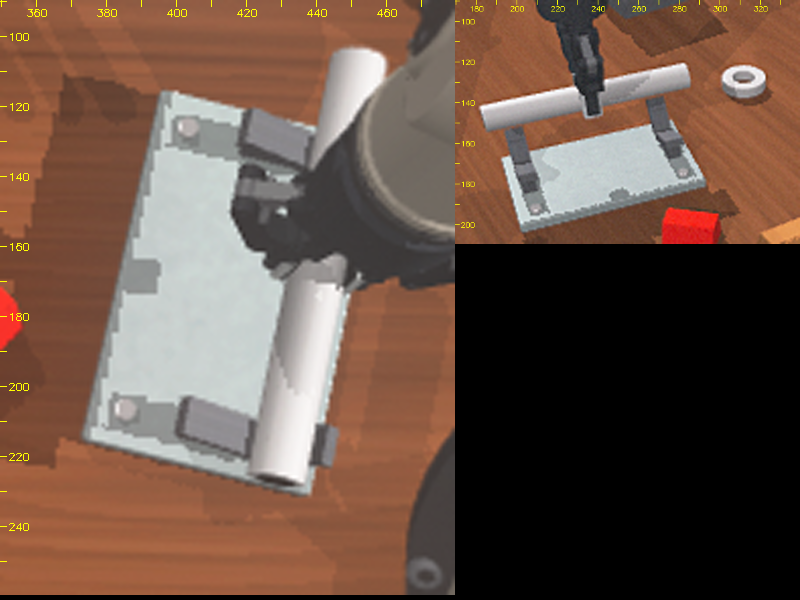

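Run:
```python
from h import *
from scipy.optimize import least_squares
Lt=np.array([[.11,.095,.012],[-.11,.095,.012],[-.11,-.04,.012]]);ut=np.array([[396,115.2],[373.3,214.7],[437.9,230.4]])
Ls=np.array([[-.11,.095,.012],[.11,.095,.012],[.11,-.04,.012],[-.11,-.04,.012]]);us=np.array([[293.6,178.8],[202,199.8],[193.6,167.3],[278,150]])
def W(p,L):
    c,s=np.cos(p[2]),np.sin(p[2]); return np.c_[p[0]+c*L[:,0]-s*L[:,1],p[1]+s*L[:,0]+c*L[:,1],L[:,2]]
for sel in("t","s","ts"):
    f=lambda p:np.r_[(w2px("top",W(p,Lt))-ut).ravel()*("t" in sel),(w2px("scene",W(p,Ls))-us).ravel()*("s" in sel)]
    q=least_squares(f,[.57,-.25,-.2]);print(sel,q.x.round(4),np.degrees(q.x[2]).round(2),q.fun.round(1))
p=q.x
e=px2w("top",[[451.5,108],[428.8,225]],[.0975]*2);d=e[0]-e[1];m=e.mean(0)
print(e,np.linalg.norm(d),m,np.degrees(np.arctan2(d[1],d[0])))
# scene view of shaft ends (e2 crop coords /2.03)
us2=[[170+(488-455)/2.03,90+117/2.03],[170+(686-455)/2.03,90+76/2.03]]
e2=px2w("scene",us2,[.0975]*2);d2=e2[0]-e2[1];print(e2,np.linalg.norm(d2),e2.mean(0),np.degrees(np.arctan2(d2[1],d2[0])))
o=r.get_obs();print(o["tcp_pos"])
c,s=np.cos(p[2]),np.sin(p[2])
for x in(m,e2.mean(0),o["tcp_pos"]): print("in cradle",(np.array([[c,s],[-s,c]])@(x[:2]-p[:2])).round(4))
```

```text
t [ 0.5727 -0.2487 -0.2175] -12.46 [-0.2 -0.7 -0.3 -0.   0.5  0.6 -0.  -0.  -0.   0.  -0.  -0.  -0.  -0. ]
s [ 0.5713 -0.245  -0.2422] -13.88 [-0.  -0.  -0.  -0.  -0.   0.   0.5  0.2 -0.5  1.  -0.1 -0.6  0.2 -1.2]
ts [ 0.5717 -0.2478 -0.2256] -12.92 [-0.1 -0.5 -1.1 -0.  -0.4  1.2  0.1 -0.9 -0.3  0.7 -0.8 -0.7 -0.9 -2. ]
[[ 0.68412082 -0.26950089  0.0975    ]
 [ 0.45665678 -0.22128796  0.0975    ]] 0.23251747680247453 [ 0.5703888  -0.24539442  0.0975    ] -11.967209295969358
[[ 0.68254715 -0.27106106  0.0975    ]
 [ 0.45503569 -0.21907     0.0975    ]] 0.23337638662262583 [ 0.56879142 -0.24506553  0.0975    ] -12.872234468458199
[ 0.57296078 -0.2463222   0.09772669]
in cradle [-0.0018  0.0021]
in cradle [-0.0034  0.002 ]
in cradle [0.0009 0.0017]
```

The shaft hangs over both Vs, with its ends at about (451,108) and (429,225) in the top view. It is within about 2 mm and 1° of the cradle's axis. I lower it with a small correction.

Call:
step_arm(
  rows=[
    [0.0017,-0.0038,-0.02,0,0,-0.002],
    [0.0017,-0.0038,-0.04,0,0,-0.002],
    [0.0017,-0.0038,-0.06,0,0,-0.002],
    [0.0017,-0.0038,-0.078,0,0,-0.002],
    [0.0017,-0.0038,-0.088,0,0,-0.002],
  ],
)

```text
clock: 5.67
tcp_pos: [0.573, -0.2484, 0.0427]
orientation: [-0.347, -3.12, -0.001]
contact_force: [-0.5, 0.4, -5.7]
grip_width: 0.0283
gripper_force: 60.2
```

Call:
step_arm(
  rows=[
    [0,0,0,0,0,0],
    [0,0,0,0,0,0],
    [0,0,-0.001,0,0,0],
    [0,0,-0.002,0,0,0],
    [0,0,-0.003,0,0,0],
  ],
)

```text
clock: 6.08
tcp_pos: [0.5745, -0.2491, 0.0437]
orientation: [0.347, 3.121, -0.0]
contact_force: [0.3, -0.7, -5.1]
grip_width: 0.028
gripper_force: 60.1
```

Call:
step_arm(
  rows=[
    [0,0,-0.001,0,0,0],
    [0,0,-0.002,0,0,0],
    [0,0,-0.003,0,0,0],
    [0,0,-0.003,0,0,0],
    [0,0,-0.003,0,0,0],
  ],
)

```text
clock: 6.5
tcp_pos: [0.5741, -0.249, 0.0413]
orientation: [-0.347, -3.122, -0.0]
contact_force: [-1.4, -0.8, -5.6]
grip_width: 0.0282
gripper_force: 60.1
```

Call:
step_arm(
  rows=[
    [0,0,-0.001,0,0,0],
    [0,0,-0.002,0,0,0],
    [0,0,-0.002,0,0,0],
    [0,0,-0.002,0,0,0],
    [0,0,-0.002,0,0,0],
  ],
)

```text
clock: 6.92
tcp_pos: [0.5741, -0.2489, 0.0401]
orientation: [-0.347, -3.122, -0.0]
contact_force: [0.1, -0.6, -5.5]
grip_width: 0.0283
gripper_force: 60.1
```

Call:
step_arm(
  rows=[
    [0,0,-0.001,0,0,0],
    [0,0,-0.002,0,0,0],
    [0,0,-0.002,0,0,0],
    [0,0,-0.002,0,0,0],
    [0,0,-0.002,0,0,0],
  ],
)

```text
clock: 7.33
tcp_pos: [0.5743, -0.2488, 0.0396]
orientation: [0.347, 3.122, 0.0]
contact_force: [-3.6, 3.3, 5.6]
grip_width: 0.0282
gripper_force: 61.1
```

Call:
step_arm(
  rows=[
    [0,0,-0.0005,0,0,0],
    [0,0,-0.001,0,0,0],
    [0,0,-0.001,0,0,0],
    [0,0,-0.001,0,0,0],
    [0,0,-0.001,0,0,0],
  ],
)

```text
clock: 7.75
tcp_pos: [0.5743, -0.2488, 0.0395]
orientation: [0.347, 3.122, 0.001]
contact_force: [-5.2, 3.8, 11.4]
grip_width: 0.029
gripper_force: 61.8
```

Contact came at the expected height (TCP 39.5 mm). I ease off and open.

Call:
step_arm(
  rows=[
    [0,0,0.001,0,0,0],
    [0,0,0.001,0,0,0],
    [0,0,0.001,0,0,0],
  ],
  squeeze=20,
)

```text
clock: 8.0
tcp_pos: [0.5743, -0.2488, 0.0395]
orientation: [0.347, 3.122, 0.0]
contact_force: [-3.9, 3.1, 7.1]
grip_width: 0.0285
gripper_force: 61.1
```

Call:
step_arm(
  rows=[
    [0,0,0,0,0,0],
    [0,0,0,0,0,0],
    [0,0,0,0,0,0],
    [0,0,0,0,0,0],
    [0,0,0,0,0,0],
  ],
  jaw=0.4,
)

```text
clock: 8.42
tcp_pos: [0.5742, -0.2492, 0.0388]
orientation: [0.347, 3.122, -0.0]
contact_force: [-0.1, 0.5, -0.4]
grip_width: 0.0514
gripper_force: 0.0
```

Call:
step_arm(
  rows=[
    [0,0,0.01,0,0,0],
    [0,0,0.03,0,0,0],
    [0,0,0.06,0,0,0],
    [0,0,0.1,0,0,0],
    [0,0,0.15,0,0,0],
  ],
)

```text
clock: 8.83
tcp_pos: [0.5732, -0.2487, 0.1296]
orientation: [-0.347, -3.12, -0.001]
contact_force: [0.2, -0.7, -0.7]
grip_width: 0.0513
gripper_force: 0.0
```

Call:
step_arm(
  rows=[
    [-0.011,0.03,0,0,0,-0.03],
    [-0.022,0.06,0,0,0,-0.06],
    [-0.034,0.09,0,0,0,-0.09],
    [-0.045,0.12,0,0,0,-0.121],
    [-0.056,0.148,0,0,0,-0.151],
  ],
  jaw=0.12,
)

```text
clock: 9.25
tcp_pos: [0.5405, -0.1593, 0.1302]
orientation: [1.078, 2.949, 0.001]
contact_force: [0.3, 0.6, 0.2]
grip_width: 0.0751
gripper_force: 0.0
```

Call:
step_arm(
  rows=[
    [-0.011,0.03,0,0,0,-0.03],
    [-0.022,0.06,0,0,0,-0.06],
    [-0.034,0.09,0,0,0,-0.09],
    [-0.045,0.12,0,0,0,-0.121],
    [-0.056,0.148,0,0,0,-0.151],
  ],
)

```text
clock: 9.67
tcp_pos: [0.5069, -0.0703, 0.13]
orientation: [1.741, 2.614, 0.002]
contact_force: [-0.1, 0.8, -0.5]
grip_width: 0.0756
gripper_force: 0.0
```

Call:
step_arm(
  rows=[
    [-0.011,0.03,0,0,0,-0.03],
    [-0.022,0.06,0,0,0,-0.06],
    [-0.034,0.09,0,0,0,-0.09],
    [-0.045,0.12,0,0,0,-0.121],
    [-0.056,0.148,0,0,0,-0.151],
  ],
)

```text
clock: 10.08
tcp_pos: [0.4733, 0.0186, 0.13]
orientation: [-2.307, -2.133, -0.003]
contact_force: [0.2, -0.3, 0.6]
grip_width: 0.0749
gripper_force: 0.0
```

Run:
```python
from h import *
o=r.get_obs();print(o["joints"].round(2),o["tcp_pos"],o["orientation"])
a=grab("top");b=grab("scene")
crop(a,360,85,130,160,3.5,"pics/f1.png");crop(b,180,110,130,110,3,"pics/f2.png")
A=cv2.imread("pics/f1.png");B=cv2.imread("pics/f2.png")
B=cv2.resize(B,(345,292));C=np.zeros((600,800,3),np.uint8);C[:560,:455]=A;C[:292,455:800]=B
D=a[130:300,230:400];C[292:600,470:778]=cv2.resize(D,(308,308));cv2.imwrite("pics/f.png",C)
```

```text
[-0.65  0.35  0.57  2.16 -0.29  0.71  0.05] [0.47330886 0.01861661 0.12995391] [-2.30680285 -2.13256971 -0.00303851]
```

View pics/f.png

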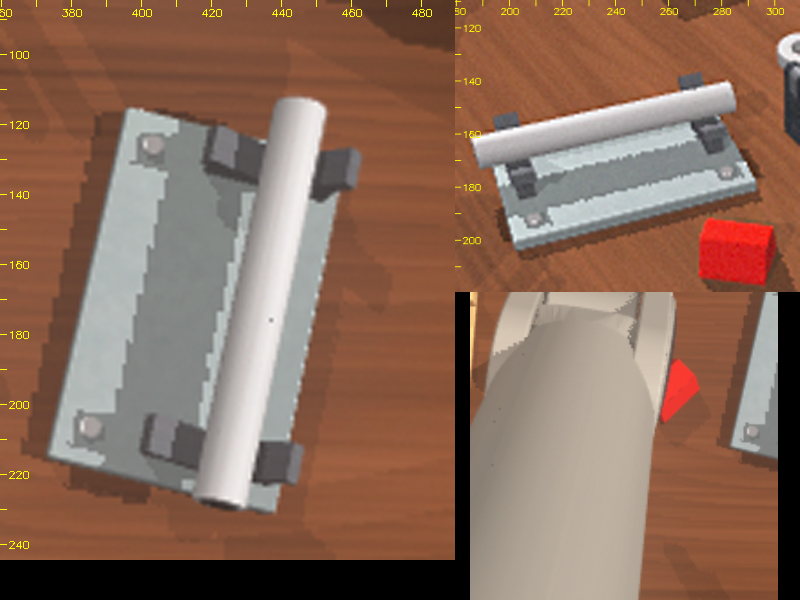

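The shaft lies in both Vs, with its ends at about (445,114) and (423,228) in the top view. The chock is hidden under the arm. I measure the seat and check the tip reach.

Run:
```python
from h import *
print(r.tips_ahead)
e=px2w("top",[[445,114.6],[422.9,227.2]],[.042]*2);d=e[0]-e[1];m=e.mean(0)
y=np.arctan2(d[1],d[0]);print(e,np.linalg.norm(d),m,np.degrees(y))
# scene crop f2: 345/130=2.654
us=[[180+(483-455)/2.654,110+152/2.654],[180+(733-455)/2.654,110+97/2.654]]
e2=px2w("scene",us,[.042]*2);d2=e2[0]-e2[1];print(e2,np.linalg.norm(d2),e2.mean(0),np.degrees(np.arctan2(d2[1],d2[0])))
# reference projection in top of ends if x centred: plate edge vs shaft
p=np.array([.5717,-.2478,-.2256]);c,s=np.cos(p[2]),np.sin(p[2])
for x in(m,e2.mean(0)): print("in cradle",(np.array([[c,s],[-s,c]])@(x[:2]-p[:2])).round(4))
```

```text
0.014
[[ 0.69230709 -0.27438699  0.042     ]
 [ 0.4595271  -0.22504237  0.042     ]] 0.23795254918355468 [ 0.5759171  -0.24971468  0.042     ] -11.968370403233203
[[ 0.68465582 -0.27111794  0.042     ]
 [ 0.45625542 -0.21831715  0.042     ]] 0.23442411640697494 [ 0.57045562 -0.24471754  0.042     ] -13.016765616105715
in cradle [ 0.0045 -0.0009]
in cradle [-0.0019  0.0027]
```

Call:
step_arm(
  rows=[
    [0,0,-0.03,0,0,0],
    [0,0,-0.06,0,0,0],
    [0,0,-0.09,0,0,0],
    [0,0,-0.115,0,0,0],
    [0,0,-0.135,0,0,0],
  ],
)

```text
clock: 10.6
tcp_pos: [0.4738, 0.0168, 0.0476]
orientation: [2.3, 2.139, 0.001]
contact_force: [0.8, 0.7, -0.2]
grip_width: 0.075
gripper_force: 0.0
```

Call:
step_arm(
  rows=[
    [0,0,-0.01,0,0,0],
    [0,0,-0.02,0,0,0],
    [0,0,-0.03,0,0,0],
    [0,0,-0.04,0,0,0],
    [0,0,-0.048,0,0,0],
  ],
)

```text
clock: 11.02
tcp_pos: [0.4736, 0.0174, 0.019]
orientation: [2.301, 2.138, 0.001]
contact_force: [-1.1, 0.1, 0.2]
grip_width: 0.0751
gripper_force: 0.0
```

Run:
```python
from h import *
o=r.get_obs();print(o["tcp_pos"],o["contact_force"])
crop(grab("scene"),270,140,140,120,4,"pics/g.png")
```

```text
[0.47364394 0.01741426 0.01899798] [-1.06672182  0.10876235  0.16057318]
```

View pics/g.png

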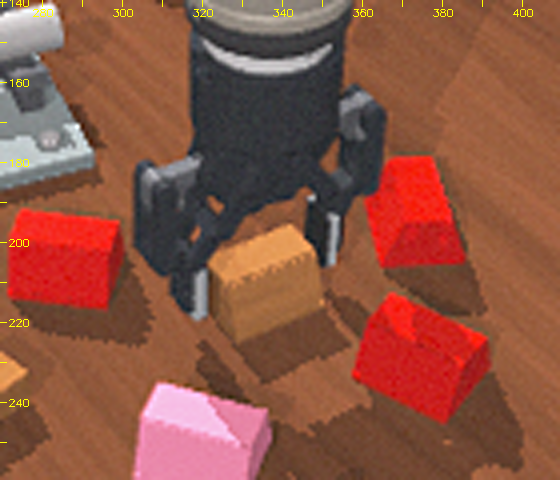

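The fingers stand at both ends of the brown chock, at about (318,207) and (351,195), clear of the red ones. I close and lift.

Call:
step_arm(
  rows=[
    [0,0,0,0,0,0],
    [0,0,0,0,0,0],
    [0,0,0,0,0,0],
    [0,0,0,0,0,0],
    [0,0,0,0,0,0],
  ],
  jaw=1,
  squeeze=25,
)

```text
clock: 11.48
tcp_pos: [0.4734, 0.0175, 0.0193]
orientation: [2.302, 2.138, 0.001]
contact_force: [0.2, -0.1, 1.0]
grip_width: 0.0554
gripper_force: 27.3
```

Call:
step_arm(
  rows=[
    [0,0,0.01,0,0,0],
    [0,0,0.03,0,0,0],
    [0,0,0.06,0,0,0],
    [0,0,0.1,0,0,0],
    [0,0,0.14,0,0,0],
  ],
)

```text
clock: 11.9
tcp_pos: [0.4727, 0.0172, 0.1041]
orientation: [-2.302, -2.137, 0.002]
contact_force: [0.9, 1.2, -0.5]
grip_width: 0.0558
gripper_force: 27.2
```

Call:
step_arm(
  rows=[
    [0.0185,-0.035,0,0,0,-0.005],
    [0.037,-0.07,0,0,0,-0.01],
    [0.0555,-0.105,0,0,0,-0.015],
    [0.074,-0.14,0,0,0,-0.02],
    [0.093,-0.1765,0,0,0,-0.024],
  ],
)

```text
clock: 12.32
tcp_pos: [0.5294, -0.0891, 0.1037]
orientation: [-2.381, -2.049, -0.001]
contact_force: [0.7, -0.5, -0.5]
grip_width: 0.0555
gripper_force: 27.2
```

Call:
step_arm(
  rows=[
    [0.0185,-0.035,0,0,0,-0.005],
    [0.037,-0.07,0,0,0,-0.01],
    [0.0555,-0.105,0,0,0,-0.015],
    [0.074,-0.14,0,0,0,-0.02],
    [0.0925,-0.1765,0,0,0,-0.023],
  ],
)

```text
clock: 12.73
tcp_pos: [0.5849, -0.1951, 0.1035]
orientation: [-2.454, -1.962, 0.0]
contact_force: [0.7, 0.7, -1.0]
grip_width: 0.0552
gripper_force: 27.2
```

Call:
step_arm(
  rows=[
    [0,0,-0.02,0,0,0],
    [0,0,-0.045,0,0,0],
    [0,0,-0.07,0,0,0],
    [0,0,-0.095,0,0,0],
    [0,0,-0.11,0,0,0],
  ],
)

```text
clock: 13.15
tcp_pos: [0.5836, -0.1937, 0.0357]
orientation: [-2.452, -1.962, 0.002]
contact_force: [0.4, 0.8, -1.6]
grip_width: 0.0557
gripper_force: 27.2
```

Call:
step_arm(
  rows=[
    [0,0,0,0,0,0],
    [0,0,-0.001,0,0,0],
    [0,0,-0.002,0,0,0],
    [0,0,-0.003,0,0,0],
    [0,0,-0.003,0,0,0],
  ],
)

```text
clock: 13.57
tcp_pos: [0.5851, -0.1945, 0.036]
orientation: [2.452, 1.962, 0.001]
contact_force: [-0.5, 0.1, -1.5]
grip_width: 0.0554
gripper_force: 27.2
```

Call:
step_arm(
  rows=[
    [0,0,-0.0015,0,0,0],
    [0,0,-0.003,0,0,0],
    [0,0,-0.0045,0,0,0],
    [0,0,-0.006,0,0,0],
    [0,0,-0.006,0,0,0],
  ],
)

```text
clock: 13.98
tcp_pos: [0.5845, -0.1943, 0.0315]
orientation: [-2.453, -1.962, 0.0]
contact_force: [-0.8, 0.1, -0.8]
grip_width: 0.0554
gripper_force: 27.2
```

Call:
step_arm(
  rows=[
    [0,0,-0.001,0,0,0],
    [0,0,-0.002,0,0,0],
    [0,0,-0.002,0,0,0],
    [0,0,-0.002,0,0,0],
  ],
)

```text
clock: 14.32
tcp_pos: [0.5845, -0.1944, 0.0313]
orientation: [-2.453, -1.962, -0.001]
contact_force: [-2.9, 1.0, 8.1]
grip_width: 0.055
gripper_force: 28.2
```

The chock is flat on the plate. I ease the pressure and slide it toward the shaft.

Call:
step_arm(
  rows=[
    [-0.0005,-0.0025,0.0007,0,0,0],
    [-0.002,-0.009,0.0007,0,0,0],
    [-0.0035,-0.016,0.0007,0,0,0],
    [-0.0055,-0.024,0.0007,0,0,0],
    [-0.0065,-0.029,0.0007,0,0,0],
  ],
)

```text
clock: 14.73
tcp_pos: [0.5811, -0.2125, 0.0313]
orientation: [2.453, 1.961, 0.001]
contact_force: [0.3, 2.8, 5.3]
grip_width: 0.0555
gripper_force: 28.0
```

Call:
step_arm(
  rows=[
    [-0.0003,-0.0013,0,0,0,0],
    [-0.0005,-0.0025,0,0,0,0],
    [-0.0005,-0.0025,0,0,0,0],
  ],
)

```text
clock: 14.98
tcp_pos: [0.5807, -0.2136, 0.0313]
orientation: [2.454, 1.962, 0.001]
contact_force: [0.1, 2.9, 7.5]
grip_width: 0.0559
gripper_force: 28.0
```

Call:
step_arm(
  rows=[
    [-0.0003,-0.0013,0,0,0,0],
    [-0.0005,-0.0025,0,0,0,0],
    [-0.0005,-0.0025,0,0,0,0],
  ],
)

```text
clock: 15.23
tcp_pos: [0.5806, -0.2148, 0.0314]
orientation: [2.453, 1.962, 0.002]
contact_force: [1.1, 3.5, 7.4]
grip_width: 0.0558
gripper_force: 28.0
```

Call:
step_arm(
  rows=[
    [-0.0002,-0.0009,0,0,0,0],
    [-0.0004,-0.0017,0,0,0,0],
    [-0.0004,-0.0017,0,0,0,0],
  ],
)

```text
clock: 15.48
tcp_pos: [0.5804, -0.2159, 0.0314]
orientation: [2.453, 1.962, 0.002]
contact_force: [0.4, 3.4, 6.8]
grip_width: 0.0557
gripper_force: 28.0
```

Call:
step_arm(
  rows=[
    [-0.0002,-0.0009,0,0,0,0],
    [-0.0004,-0.0017,0,0,0,0],
    [-0.0004,-0.0017,0,0,0,0],
  ],
)

```text
clock: 15.73
tcp_pos: [0.5802, -0.2169, 0.0314]
orientation: [2.453, 1.962, 0.002]
contact_force: [1.1, 2.9, 6.5]
grip_width: 0.0555
gripper_force: 28.0
```

Call:
step_arm(
  rows=[
    [-0.0002,-0.0009,0,0,0,0],
    [-0.0004,-0.0017,0,0,0,0],
    [-0.0004,-0.0017,0,0,0,0],
  ],
)

```text
clock: 15.98
tcp_pos: [0.5802, -0.217, 0.0314]
orientation: [-2.452, -1.963, -0.003]
contact_force: [0.7, 4.5, 7.4]
grip_width: 0.0559
gripper_force: 28.1
```

Call:
step_arm(
  rows=[
    [-0.0002,-0.0009,0,0,0,0],
    [-0.0004,-0.0017,0,0,0,0],
    [-0.0004,-0.0017,0,0,0,0],
  ],
)

```text
clock: 16.23
tcp_pos: [0.5801, -0.2171, 0.0313]
orientation: [-2.451, -1.963, -0.004]
contact_force: [1.2, 6.6, 7.9]
grip_width: 0.0555
gripper_force: 28.2
```

Contact with the shaft is confirmed: the force rises while the tool stays put. I release and withdraw.

Call:
step_arm(
  rows=[
    [0,0.001,0.0005,0,0,0],
    [0,0.001,0.0005,0,0,0],
  ],
)

```text
clock: 16.4
tcp_pos: [0.58, -0.2171, 0.0313]
orientation: [-2.452, -1.964, -0.003]
contact_force: [2.9, 5.5, 5.1]
grip_width: 0.0554
gripper_force: 27.9
```

Call:
step_arm(
  rows=[
    [0,0,0,0,0,0],
    [0,0,0,0,0,0],
    [0,0,0,0,0,0],
    [0,0,0,0,0,0],
  ],
  jaw=0.15,
)

```text
clock: 16.73
tcp_pos: [0.5784, -0.2191, 0.0309]
orientation: [-2.454, -1.961, 0.002]
contact_force: [-0.5, -0.5, -0.0]
grip_width: 0.0724
gripper_force: 0.0
```

Call:
step_arm(
  rows=[
    [0,0,0.01,0,0,0],
    [0,0,0.04,0,0,0],
    [0,0,0.08,0,0,0],
    [0,0,0.13,0,0,0],
    [0,0,0.18,0,0,0],
  ],
)

```text
clock: 17.15
tcp_pos: [0.5783, -0.2185, 0.1403]
orientation: [-2.453, -1.961, 0.002]
contact_force: [0.4, -0.2, -0.1]
grip_width: 0.0723
gripper_force: 0.0
```

Call:
step_arm(
  rows=[
    [-0.03,0.055,0.01,0,0,0],
    [-0.06,0.11,0.02,0,0,0],
    [-0.09,0.165,0.03,0,0,0],
    [-0.12,0.22,0.04,0,0,0],
    [-0.15,0.27,0.05,0,0,0],
  ],
)

```text
clock: 17.57
tcp_pos: [0.4879, -0.0548, 0.1696]
orientation: [-2.453, -1.962, -0.0]
contact_force: [1.5, 0.7, 1.2]
grip_width: 0.0725
gripper_force: 0.0
```

Call:
step_arm(
  rows=[
    [-0.01,0.06,0,0,0,0],
    [-0.02,0.12,0,0,0,0],
    [-0.03,0.18,0,0,0,0],
    [-0.03,0.2,0,0,0,0],
    [-0.03,0.2,0,0,0,0],
  ],
)

```text
clock: 17.98
tcp_pos: [0.4707, 0.0676, 0.1695]
orientation: [-2.446, -1.969, -0.002]
contact_force: [1.0, 0.1, 0.5]
grip_width: 0.0726
gripper_force: 0.0
```

Run:
```python
from h import *
a=grab("top");b=grab("scene")
crop(a,360,85,130,160,3.5,"pics/k1.png");crop(b,180,110,130,110,3,"pics/k2.png")
A=cv2.imread("pics/k1.png");B=cv2.imread("pics/k2.png")
C=np.zeros((600,800,3),np.uint8);C[:560,:455]=A;C[:292,455:800]=cv2.resize(B,(345,292));C[300:500,460:780]=cv2.resize(b,(320,200));cv2.imwrite("pics/k.png",C)
```

```text
(no output)
```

View pics/k.png

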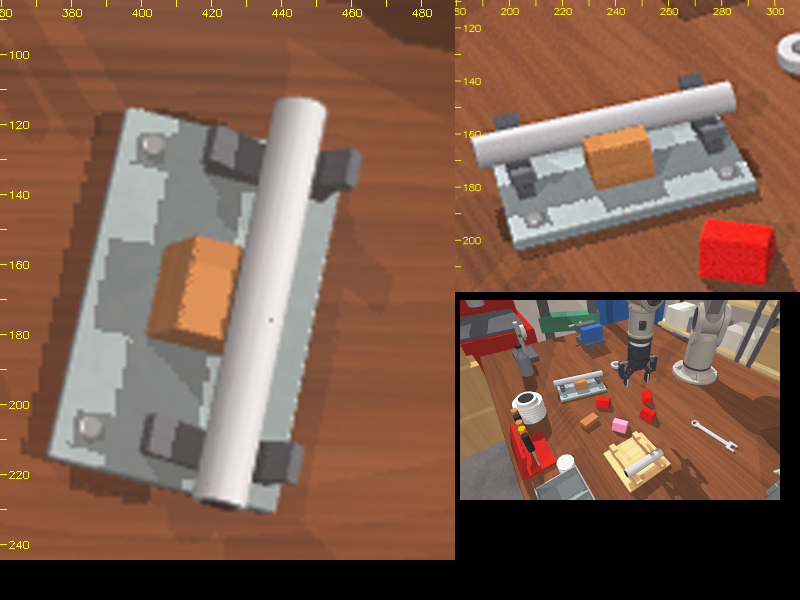

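The final view shows the shaft in both Vs. The chock sits flat and parallel against its open side, around (415,168), midway between the supports. Nothing else has moved and the gripper is clear, so I hand in.

```bash
python3 -c "
from bench import r
print(r.hand_in())"
```

```text
the job is handed in; nothing more can be done
None
```

The job is handed in at about 18 s: the shaft rests in both V supports and the chock is flat on the plate, midway between them and up against the shaft on the open side. The hand-in returned no verdict.

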